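# Fetch the short wide-capped blood tube from the full rack for its smear

## Task

Take the short blood tube with the wide cap out of the full rack, reaching in only where there is free room across the row so that you neither push against nor pull up the tall tubes beside it. Carry it upright to the grey sample holder and lower it through the funnel mouth all the way to the bottom before letting go; leave it standing there and the tall tubes in their places in the rack.

Things in the scene. Friction and masses are not known exactly. Their poses are not given: they have to be found in the camera images.
- tube_mid (a point): The short tube to fetch: closed tube 90 mm long overall, body 16 mm diameter, topped by a lavender ribbed cap 24 mm wide and 20 mm tall (wider and 20 mm lower than the caps beside it); about 30 g. This point is on its axis half-way up, 45 mm above its foot; the middle of the cap is 35 mm above this point. z runs up along the tube. At the start it stands in one of the three inner places of the rack, foot 6 mm and cap top 96 mm above the bench.
- rack: Aluminium tube rack fixed to the bench, 70 mm (x) by 212 mm (y) at its base; its top plate with the square holes is 46 mm high and 56 mm wide in x, its two end plates are 60 mm high. One row of five places along its own y, 36 mm apart, the middle one at the centre, all five filled. Origin: centre of the underside. The fingers can only close along the rack's own x, across the row: there is no room for a finger between tubes along y, while both long sides (+x and -x) are free.
- holder_floor (a point): Grey sample holder fixed to the bench, a low block 94 mm square and 46 mm high. In the middle of its top a square steel funnel, 44 mm wide at the top, narrows to 19 mm at 28 mm above the bench and leads into a square well 19 mm wide with a flat floor. This point is the centre of the well floor, 6 mm above the bench, 40 mm below the holder's top; z up. A fully lowered tube stands with its foot on this floor.
- tall1: One of four closed tall tubes, 110 mm long, 16 mm diameter, lavender cap 17 mm wide and 18 mm tall; origin at the centre of its foot, z up along the tube. Stands loose in the rack, foot 6 mm above the bench, cap top 116 mm above the bench, and stays there.
- tall2: One of four closed tall tubes, 110 mm long, 16 mm diameter, lavender cap 17 mm wide and 18 mm tall; origin at the centre of its foot, z up along the tube. Stands loose in the rack, foot 6 mm above the bench, cap top 116 mm above the bench, and stays there.
- tall3: One of four closed tall tubes, 110 mm long, 16 mm diameter, lavender cap 17 mm wide and 18 mm tall; origin at the centre of its foot, z up along the tube. Stands loose in the rack, foot 6 mm above the bench, cap top 116 mm above the bench, and stays there.
- tall4: One of four closed tall tubes, 110 mm long, 16 mm diameter, lavender cap 17 mm wide and 18 mm tall; origin at the centre of its foot, z up along the tube. Stands loose in the rack, foot 6 mm above the bench, cap top 116 mm above the bench, and stays there.

How it is judged:
By the outcome, as a careful person would: the job done as asked, in the order asked, and still so for the second after the job is handed in, with the robot touching nothing.
It also fails if it takes over 42 s, if anything falls off the work surface, if the arm or the gripper's body presses on something with over 40 N, if the wrist force passes 120 N, or if a joint passes its speed limit or range.

## Robot

A 6-joint arm with a two-finger parallel gripper is mounted at the origin on the work surface. World frame = base frame: x ahead of the robot, y to its left, z up, the work surface at z = 0. Lengths are in mm, angles in degrees, forces in N, time in s.
With the tool pointing down it reaches from about 425 to 950 mm from the base axis. Payload 14.7 kg.
Tool frame: the origin (TCP) lies at the very end of the fingers, on their centre line; the grasp point (between the pads) lies 19 mm behind it; z points along the fingers, y is the direction in which the jaws open and shut (so a half turn about z gives the same grasp; the last joint's range is limited). The gripper opens to 85 mm and grips with 20 to 120 N. Pads are 22 mm wide; open, the fingers measure 114 mm over their backs; the gripper's body (76 mm by 85 mm) begins 54 mm behind the grasp point. The pads swing forward as they close: fully open they stand 13 mm farther back than shut.
Start: joints at [72.502, 27.513, 91.461, -0, 61.026, -2.67], TCP at [166.324, 628.354, 231.297] pointing down, gripper open.
Joint ranges: [-157.49, 157.49], [-46.99, 117.5], [13.45, 153.17], [-89.5, 269.5], [5.16, 153.95], [-167.48, 167.48]. Speed limits (degrees/s): [108.29, 108.29, 136.94, 172.46, 172.46, 172.46].

## Interface

Orientations are given as a 3x3 rotation matrix whose columns are the frame's x, y, z axes.
In Python, from cell import sensors, eyes, ticket gives the robot as it stands. The module is installed in compiled form; this text tells all that it offers.
- The arm moves only by the shell command python3 -m handwheel 'ROWS' [FORCE]. ROWS is JSON, one flat list of numbers, 5 for each row, row after row: the shift along the tool's x, y, z in cm, then the turn about the tool's z in rad, then the opening, from 0 (shut) to 1 (fully open). A call has 1 to 20 rows; each row shifts and turns the commanded pose from where the row before left it, along the tool's axes as they then stand; what a row does not reach is not made up. A row lasts 1/12 s, in which the tool goes at most 41.7 mm and 7.16 degrees, less where a joint would pass 70% of its speed; a pose out of reach is approached as far as the arm can. A call with a gripper value outside its range is refused whole. The fingers move at their own pace and stop on an object; FORCE is the grip in N (left out, the last holds). Time passes only in rows, so rows that do not move let the fingers close. It gives the time, the measured TCP pose, the force and the opening at its end, in the units of the state.
- sensors.read_state(): the state, without advancing time (a new reading comes with each control period).
- eyes.snapshot(name): name is "side" or "top" or "wrist"; returns the picture (384x512x3 uint8, red, green, blue); there is no depth.
- eyes.camera_info(name): a dict with "fovy" (degrees; the focal length in pixels is half the picture's height over the tangent of half this angle, whatever the lens; pixels are square), "cx", "cy" (the principal point, pixels), "rvec" (rotation vector, rad) and "tvec" (3), from world to camera coordinates, as OpenCV has them. Camera axes: x right, y down, z forward; pixel columns grow to the right and rows downward; lengths in mm; the calibration is good to about 2 mm. A picture is of the moment at which its call begins: read the wrist's pose just before it. camera_info takes no time and is no camera call; for the wrist camera it gives the pose at the moment of the call.
- ticket.job_done(): hands the job in, once; it reports no verdict.
The state is a dict: "clock": time; "joint_positions": joint angles; "qd": joint speeds; "effort": joint torques, N m; "ee_pos": TCP position; "ee_rot": TCP orientation; "ft_force": force on the tool from outside, world axes, zero at the start; "moment": the same for the moment, N m; "width": finger opening in mm.
Only numpy, scipy, OpenCV 4.12 (cv2) and the standard library are available. Lean on these libraries where they do the work, as an engineer would, in place of code of your own. Each camera call takes 0.05 s, during which the arm holds its last target.

## Working session

There is one attempt and no reset: what is moved stays moved. The work goes in short steps, Python scripts to look and compute and a shell command to move; the robot and the scene stay as the last step left them, time stands still between calls to the robot, and variables do not carry over. Pictures are saved under pics/ and viewed, and the job is handed in when it is done.

```bash
mkdir -p pics; python3 - <<'E'
from cell import sensors, eyes
import cv2
s=sensors.read_state();print({k:s[k] for k in('clock','ee_pos','ee_rot','width','ft_force')})
for n in('side','top','wrist'):
    print(n,eyes.camera_info(n))
    cv2.imwrite(f'pics/{n}0.png',cv2.cvtColor(eyes.snapshot(n),cv2.COLOR_RGB2BGR))
E
```

```text
{'clock': 0.0, 'ee_pos': array([166.19731815, 627.94879742, 230.66222675]), 'ee_rot': array([[-9.66694178e-01,  2.55934017e-01, -3.80111563e-04],
       [ 2.55934293e-01,  9.66693432e-01, -1.20294030e-03],
       [ 5.95780064e-05, -1.26015897e-03, -9.99999204e-01]]), 'width': 85.60884470401014, 'ft_force': array([ 0.01352584,  0.02127721, -0.05306282])}
side {'fovy': 56.24001707894423, 'cx': 256.2685572172694, 'cy': 185.46237931741317, 'rvec': array([ 0.63607382, -2.64921192,  1.17799685]), 'tvec': array([477.017366  , 227.08040417, 564.99520775])}
top {'fovy': 44.881860944088984, 'cx': 257.7499148668373, 'cy': 191.3786909478357, 'rvec': array([ 2.15026724, -2.2116332 ,  0.09126531]), 'tvec': array([ -2.51558917, 540.32405977, 799.54998689])}
wrist {'fovy': 61.60058548874746, 'cx': 257.4291473290877, 'cy': 189.3071522169046, 'rvec': array([-2.27796237, -1.75241156, -0.28205706]), 'tvec': array([-650.17281853,  -39.53149373,  379.53440246])}
```

View pics/side0.png

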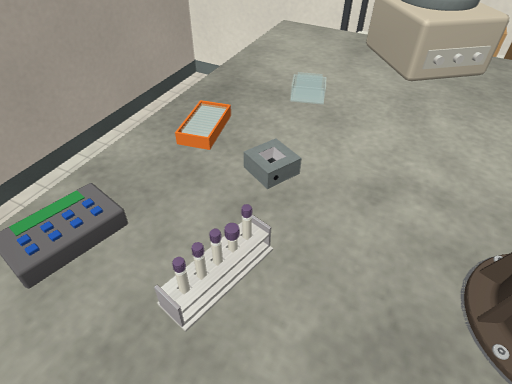

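View pics/top0.png

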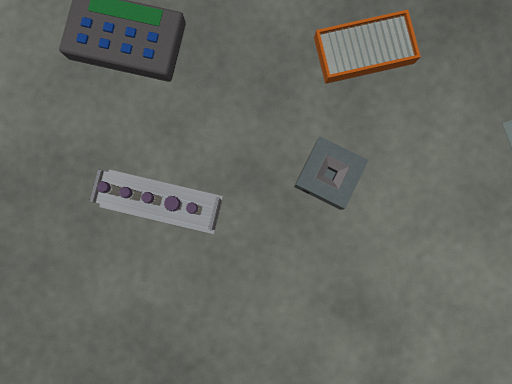

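View pics/wrist0.png

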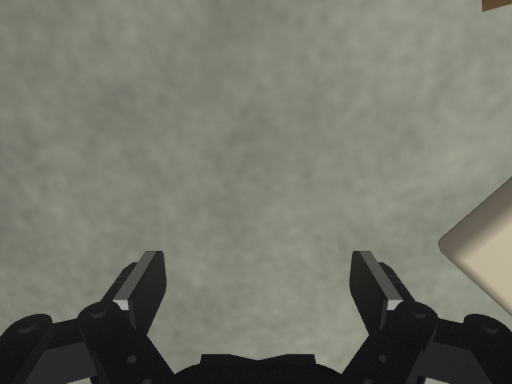

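The top view shows the wide cap at about (172,203), with tall caps at (104,187), (125,192), (147,197) and (192,208). The holder's funnel is near (333,173). The side view agrees: the short, wide cap is second from the holder end. Next I'll measure these positions.

```bash
cat > h.py <<'E'
import numpy as np,cv2
from cell import sensors,eyes
def cam(n,ci=None):
    c=ci or eyes.camera_info(n);f=192/np.tan(np.radians(c['fovy']/2))
    K=np.array([[f,0,c['cx']],[0,f,c['cy']],[0,0,1]]);R=cv2.Rodrigues(c['rvec'])[0];return K,R,c['tvec']
def ray(C,uv,z):
    K,R,t=C;o=-R.T@t;d=R.T@np.linalg.inv(K)@np.array([uv[0],uv[1],1.]);return o+d*(z-o[2])/d[2]
def proj(C,P):
    K,R,t=C;p=K@(R@np.array(P,float)+t);return p[:2]/p[2]
def caps(im,mina=30):
    h=cv2.cvtColor(im,cv2.COLOR_RGB2HSV)
    m=cv2.inRange(h,(125,50,20),(165,255,255))
    n,l,s,c=cv2.connectedComponentsWithStats(m)
    return [(c[i],s[i]) for i in range(1,n) if s[i][4]>=mina],m
E
python3 - <<'E'
from h import *
for n in('top','side'):
    im=cv2.cvtColor(cv2.imread(f'pics/{n}0.png'),cv2.COLOR_BGR2RGB);C=cam(n)
    print(n,'cam at',(-C[1].T@C[2]).round())
    for c,s in caps(im)[0]: print(c.round(1),s,ray(C,c,96 if n=='top' else 86).round(1),ray(C,c,116 if n=='top' else 107).round(1))
C=cam('top')
im=cv2.imread('pics/top0.png')
cv2.imwrite('pics/topz.png',np.hstack([cv2.resize(im[160:240,85:230],None,fx=2.75,fy=2.75,interpolation=2),cv2.resize(im[130:215,290:375],(220*400//220,220),interpolation=2)]))
cv2.imwrite('pics/topr.png',cv2.resize(im[160:240,85:230],None,fx=5,fy=5,interpolation=2))
cv2.imwrite('pics/toph.png',cv2.resize(im[130:215,290:375],None,fx=7,fy=7,interpolation=2))
E
```

```text
top cam at [473. -15. 841.]
[103.1 186.7] [ 97 182  13  10 108] [548.6 230.9  96. ] [546.6 224.3 116. ]
[125.1 191.9] [119 187  13  11 106] [539.2 195.5  96. ] [537.5 189.9 116. ]
[147.4 197. ] [142 192  12  11 103] [529.9 159.8  96. ] [528.4 155.1 116. ]
[171.9 203. ] [164 196  16  15 181] [519.2 120.6  96. ] [518. 117. 116.]
[191.7 207.6] [187 203  11  10  89] [510.9  89.1  96. ] [509.9  86.3 116. ]
side cam at [315. 455. 541.]
[246.3 210.5] [242 204  10  14 111] [519.3  70.5  86. ] [509.9  88.2 107. ]
[231.4 231. ] [225 223  14  17 205] [519.4 123.   86. ] [510.  138.3 107. ]
[214.8 235.4] [210 229  11  14 127] [538.7 143.5  86. ] [528.4 157.9 107. ]
[197.3 249.1] [192 242  12  15 140] [548.5 180.   86. ] [537.7 192.6 107. ]
[178.5 264.2] [173 257  12  16 151] [557.9 216.6  86. ] [546.7 227.6 107. ]
```

View pics/topr.png

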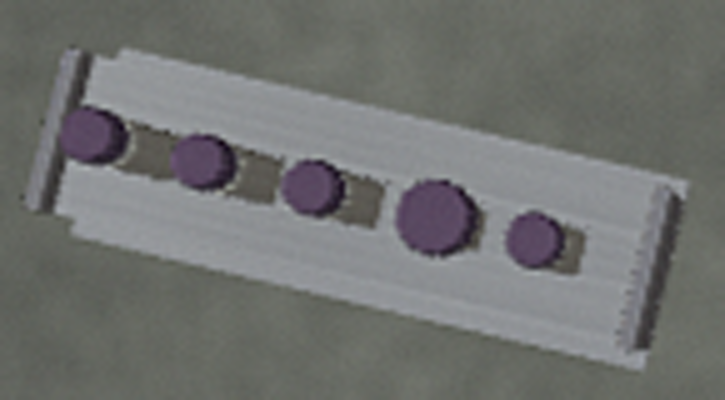

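View pics/toph.png

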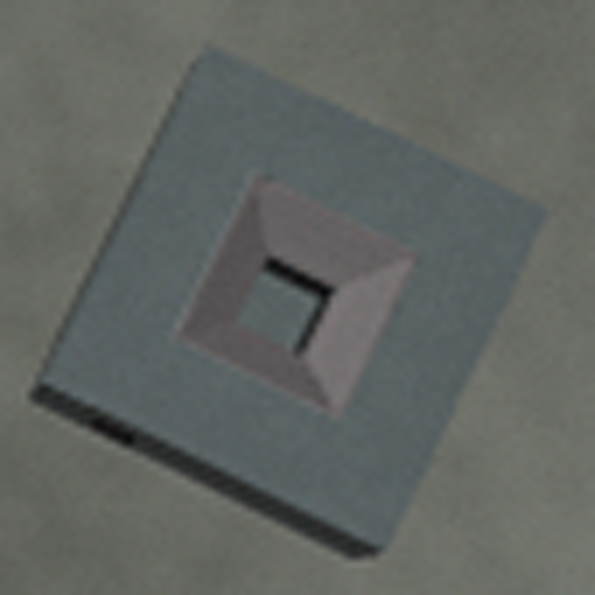

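The tube spacing along the row comes out at 35.7 mm (36 expected) and the two cameras agree. The funnel corners are visible, so I'll compute the holder centre and move above the tube.

```bash
python3 - <<'E'
from h import *
C=cam('top')
f=lambda L:np.array([ray(C,(np.array(p)+.5)/7-.5+[290,130],46) for p in L])
a=f([(262,178),(414,258),(338,413),(180,335)]);b=f([(207,47),(547,213),(385,550),(35,385)])
for q in(a,b):print(q.mean(0).round(1),[np.linalg.norm(q[i]-q[i-1]).round(1) for i in range(4)])
w=f([(268,262),(330,295)]) 
s=sensors.read_state();R=s['ee_rot'];p=s['ee_pos']
print('ang',np.degrees(np.arctan2(138,36.7)), 'jaw',np.degrees(np.arctan2(R[1,1],R[0,1])))
print(R.T@(np.array([519.2,121,p[2]])-p))
# side view of the holder top
im=cv2.imread('pics/side0.png');cv2.imwrite('pics/sideh.png',cv2.resize(im[130:200,230:315],None,fx=7,fy=7,interpolation=2))
E
```

```text
[ 568.2 -146.7   46. ] [np.float64(44.1), np.float64(42.2), np.float64(42.9), np.float64(43.1)]
[ 567.8 -145.5   46. ] [np.float64(94.4), np.float64(93.1), np.float64(92.7), np.float64(94.4)]
ang 75.10735206408232 jaw 75.17061136178836
[-4.70970167e+02 -3.99813546e+02  3.62183855e-01]
```

View pics/sideh.png

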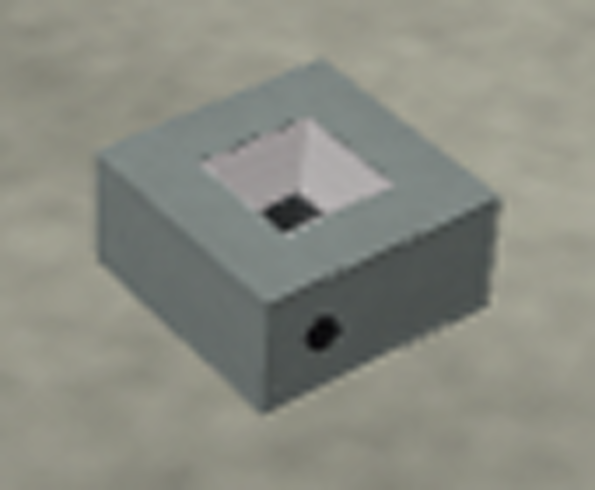

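Sizes check out: the funnel measures about 43 mm (44 expected) and the block 93.6 mm (94 expected). The jaws now lie along the row, so I'll turn 90° to close across it.

```bash
python3 -m handwheel '[-2.77,-2.35,0,0,1,-2.77,-2.35,0,0,1,-2.77,-2.35,0,0,1,-2.77,-2.35,0,0,1,-2.77,-2.35,0,0,1,-2.77,-2.35,0,0,1,-2.77,-2.35,0,0,1,-2.77,-2.35,0,0,1,-2.77,-2.35,0,0,1,-2.77,-2.35,0,0,1,-2.77,-2.35,0,0,1,-2.77,-2.35,0,0,1,-2.77,-2.35,0,0,1,-2.77,-2.35,0,0,1,-2.77,-2.35,0,0,1,-2.77,-2.35,0,0,1,0,0,0,0,1]'
python3 -m handwheel '[0,0,0,0.1208,1,0,0,0,0.1208,1,0,0,0,0.1208,1,0,0,0,0.1208,1,0,0,0,0.1208,1,0,0,0,0.1208,1,0,0,0,0.1208,1,0,0,0,0.1208,1,0,0,0,0.1208,1,0,0,0,0.1208,1,0,0,0,0.1208,1,0,0,0,0.1208,1,0,0,0,0.1208,1,0,0,0,0,1,0,0,0,0,1]'
python3 - <<'E'
from h import *
s=sensors.read_state();R=s['ee_rot'];p=s['ee_pos']
print(s['joint_positions'],p,R.round(4))
print(R.T@(np.array([519.2,121,p[2]])-p))
C=cam('wrist');im=eyes.snapshot('wrist')
for c,st in caps(im)[0]: print(c.round(1),st,ray(C,c,96).round(1),ray(C,c,116).round(1))
cv2.imwrite('pics/wrist1.png',im[:,:,::-1])
E
```

```text
clock: 1.57
ee_pos: [501.8, 147.1, 231.3]
ee_rot: [[-0.966, 0.259, 0.002], [0.259, 0.966, -0.001], [-0.002, -0.0, -1.0]]
ft_force: [-0.4, -0.4, -0.2]
width: 85.1
clock: 2.82
ee_pos: [498.4, 151.5, 231.2]
ee_rot: [[0.252, 0.968, -0.0], [0.968, -0.252, -0.0], [-0.0, -0.0, -1.0]]
ft_force: [-0.5, -0.6, 0.2]
width: 85.3
[1.35715836e+01 1.72330282e+01 1.08264638e+02 1.14652371e-03
 5.45149387e+01 2.81519584e+01] [498.42839098 151.49746577 231.20262586] [[ 2.517e-01  9.678e-01 -2.000e-04]
 [ 9.678e-01 -2.517e-01 -0.000e+00]
 [-1.000e-04 -2.000e-04 -1.000e+00]]
[-2.42859854e+01  2.77803179e+01 -3.43017059e-03]
[289.6 244.8] [281 238  15  14  69] [510.9  79.9  96. ] [511.5  90.8 116. ]
```

View pics/wrist1.png

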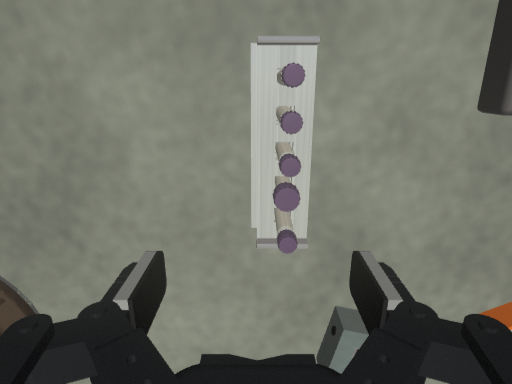

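The wrist view shows the rack, with the wide cap at about (287,197) and tall caps on both sides. I'll relax the colour threshold to fit all the caps.

```bash
python3 - <<'E'
from h import *
C=cam('wrist');im=cv2.cvtColor(cv2.imread('pics/wrist1.png'),cv2.COLOR_BGR2RGB)
print(im[75,293],im[197,287],(-C[1].T@C[2]).round())
h=cv2.cvtColor(im,cv2.COLOR_RGB2HSV);m=cv2.inRange(h,(125,45,20),(179,255,255))
m=cv2.morphologyEx(m,cv2.MORPH_OPEN,np.ones((3,3)))
n,l,s,c=cv2.connectedComponentsWithStats(m)
for i in range(1,n):
    if s[i][4]>60:print(c[i].round(1),s[i],ray(C,c[i],96).round(1),ray(C,c[i],116).round(1))
E
```

```text
[110  94 114] [106  89 110] [519. 231. 373.]
[294.9  73.2] [287  65  16  20 172] [549.5 229.9  96. ] [547.3 230.  116. ]
[290.1 164.3] [282 159  18  14 125] [529.  157.1  96. ] [528.2 162.5 116. ]
[287.1 198.5] [275 189  24  21 357] [519.3 126.5  96. ] [519.2 134.  116. ]
[287.3 244.2] [279 237  17  15 201] [509.   80.9  96. ] [509.7  91.8 116. ]
```

The wrist and top views differ by about 5 mm in y. Some of that is bias from seeing the sides of the caps, so I'll fit projected cap cylinders in all three views.

```bash
cat >> h.py <<'E'
def silc(C,x,y,z0,z1,r):
    a=np.linspace(0,2*np.pi,40,endpoint=False)
    P=[proj(C,(x+r*np.cos(t),y+r*np.sin(t),z)) for z in(z0,z1) for t in a]
    h=cv2.convexHull(np.array(P,np.float32));M=cv2.moments(h);return np.array([M['m10']/M['m00'],M['m01']/M['m00']]),M['m00'],cv2.boundingRect(h)
E
python3 - <<'E'
from h import *
from scipy.optimize import least_squares as ls
D={'short':dict(top=(171.9,203.),side=(231.4,231.),wrist=(287.1,198.5)),
'tA':dict(top=(191.7,207.6),side=(246.3,210.5),wrist=(287.3,244.2)),
'tB':dict(top=(147.4,197.),side=(214.8,235.4)),
'tC':dict(top=(125.1,191.9),side=(197.3,249.1)),'tD':dict(top=(103.1,186.7),side=(178.5,264.2))}
for k,d in D.items():
    z0,z1,r=(76,96,12) if k=='short' else (98,116,8.5)
    for n in d:
        C=cam(n);s=ls(lambda p:silc(C,p[0],p[1],z0,z1,r)[0]-d[n],[519,122],diff_step=1e-4)
        c=silc(C,*s.x,z0,z1,r);print(k,n,s.x.round(1),c[1:])
E
```

```text
short top [519.7 122.3] (205.34591404360253, (163, 195, 18, 16))
short side [519.3 123. ] (242.7990905974293, (223, 221, 16, 20))
short wrist [519.3 123.2] (664.239197148243, (273, 182, 28, 32))
tA top [510.3  87.4] (108.91470198810566, (185, 201, 13, 13))
tA side [509.8  88.1] (135.302785672131, (241, 203, 11, 15))
tA wrist [509.4  87.3] (414.49529656535015, (277, 231, 21, 26))
tB top [529.1 157.1] (120.31124838104006, (140, 191, 15, 12))
tB side [528.3 158. ] (155.72194334783126, (208, 227, 13, 17))
tC top [538.1 192.3] (126.03685067780316, (118, 186, 15, 12))
tC side [537.7 192.6] (168.2356349446345, (190, 240, 14, 18))
tD top [547.4 227.1] (131.66845095501048, (95, 180, 16, 13))
tD side [546.6 227.7] (183.542252651765, (171, 255, 15, 18))
```

All views now agree to within 1 mm: the tube is at (519.4, 122.8). I'll move over it and go part of the way down.

```bash
python3 -m handwheel '[-1.12,1.38,0,0,1,-1.12,1.38,0,0,1,0,0,2.5,0,1,0,0,2.5,0,1,0,0,2.5,0,1,0,0,0,0,1,0,0,0,0,1]'
python3 - <<'E'
from h import *
s=sensors.read_state();R=s['ee_rot'];p=s['ee_pos']
print(p,s['joint_positions'].round(2));print(R.T@(np.array([519.4,122.8,66])-p))
C=cam('wrist');im=eyes.snapshot('wrist')[:,:,::-1].copy()
for P in [(519.4,122.8,96),(509.9,87.7,116),(528.7,157.6,116)]:
    cv2.circle(im,tuple(int(v) for v in proj(C,P).round()),3,(0,255,0),-1)
cv2.imwrite('pics/wrist2.png',im)
cv2.imwrite('pics/side2.png',eyes.snapshot('side')[:,:,::-1])
E
```

```text
clock: 3.45
ee_pos: [518.8, 122.6, 155.8]
ee_rot: [[0.253, 0.967, -0.003], [0.967, -0.253, -0.0], [-0.001, -0.002, -1.0]]
ft_force: [1.1, -0.3, 0.1]
width: 85.6
[518.75956213 122.62261157 155.78172   ] [ 10.04  23.75 111.04   0.    45.36  24.7 ]
[ 0.42921946  0.78661859 89.77970748]
```

View pics/wrist2.png

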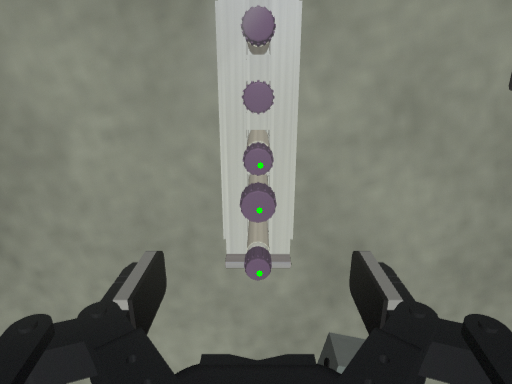

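View pics/side2.png

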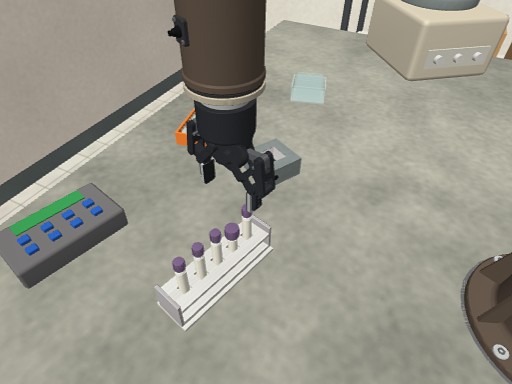

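The dots fall about 7 px below the cap-top centres, so the wrist view suggests a few mm more in +y. I'll quantify that and check the wrist calibration against the fingertips.

```bash
python3 - <<'E'
from h import *
C=cam('wrist');s=sensors.read_state();R=s['ee_rot'];p=s['ee_pos']
im=cv2.imread('pics/wrist2.png')
for x in(-11,11):
  for y in(-42.5,42.5):
    for z in (-13,-31):print(x,y,z,proj(C,p+R@np.array([x,y,z])).round(0))
big=im.copy()
for (x,y,z0,z1,r) in [(519.4,122.8,76,96,12),(509.9,87.7,98,116,8.5),(528.7,157.6,98,116,8.5)]:
  for z in(z0,z1):
    q=np.array([proj(C,(x+r*np.cos(t),y+r*np.sin(t),z)) for t in np.linspace(0,6.3,40)])
    cv2.polylines(big,[q.round().astype(int)],True,(0,255,255),1)
cv2.imwrite('pics/w2b.png',cv2.resize(big[120:320,130:390],None,fx=3,fy=3,interpolation=2))
C=cam('side');im=cv2.imread('pics/side0.png');b=cv2.resize(im[190:300,160:280],None,fx=5,fy=5,interpolation=2)
for (x,y,z0,z1,r) in [(519.4,122.8,76,96,12),(509.9,87.7,98,116,8.5),(528.7,157.6,98,116,8.5)]:
  for z in(z0,z1):
    q=np.array([proj(C,(x+r*np.cos(t),y+r*np.sin(t),z)) for t in np.linspace(0,6.3,40)])
    cv2.polylines(b,[(((q-[160,190]+.5)*5-.5)).round().astype(int)],True,(0,255,255),1)
cv2.imwrite('pics/s2b.png',b)
E
```

```text
-11 -42.5 -13 [168. 291.]
-11 -42.5 -31 [157. 317.]
-11 42.5 -13 [349. 291.]
-11 42.5 -31 [361. 317.]
11 -42.5 -13 [164. 249.]
11 -42.5 -31 [151. 271.]
11 42.5 -13 [354. 249.]
11 42.5 -31 [367. 271.]
```

View pics/w2b.png

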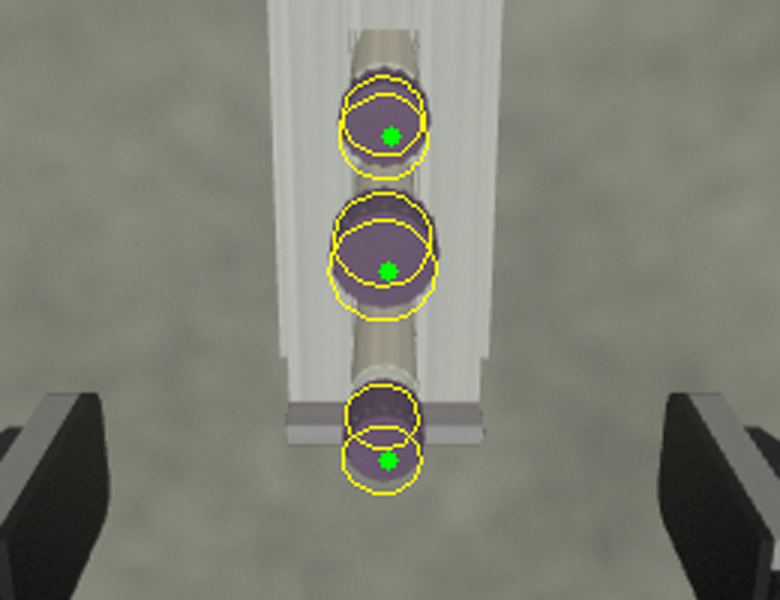

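View pics/s2b.png

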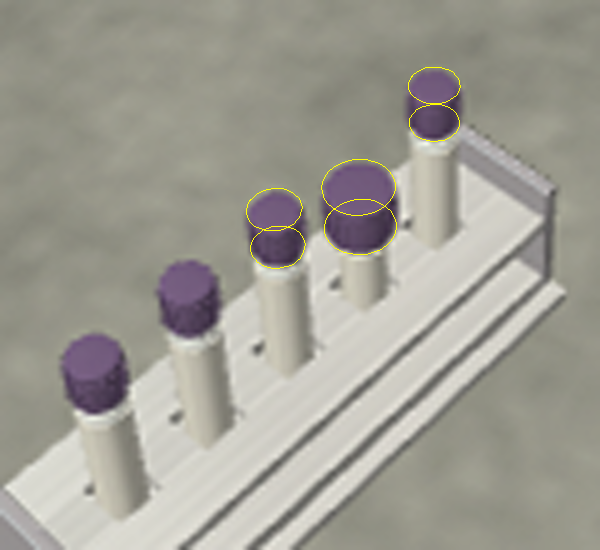

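The side view fits closely. The wrist view is offset about 3 mm along the row for every tube, which is near the calibration limit and harmless because that is the pad-width direction. I'll split the difference and go down.

```bash
python3 -m handwheel '[0.15,0.06,0,0,1,0,0,1.5,0,1,0,0,1.5,0,1,0,0,1.5,0,1,0,0,1.5,0,1,0,0,1.5,0,1,0,0,1.5,0,1,0,0,0,0,1,0,0,0,0,1]'
python3 - <<'E'
from h import *
cv2.imwrite('pics/wrist3.png',eyes.snapshot('wrist')[:,:,::-1])
im=eyes.snapshot('side')[:,:,::-1]
cv2.imwrite('pics/side3.png',cv2.resize(im[120:320,130:330],None,fx=3,fy=3))
E
```

```text
clock: 4.3
ee_pos: [520.7, 124.2, 66.9]
ee_rot: [[0.255, 0.967, 0.0], [0.967, -0.255, 0.0], [0.0, 0.0, -1.0]]
ft_force: [-0.6, 1.0, 0.9]
width: 85.3
```

View pics/wrist3.png

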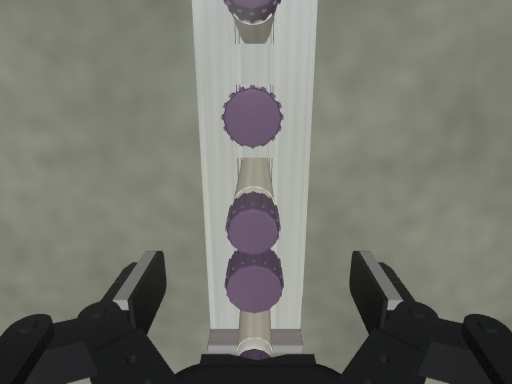

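View pics/side3.png

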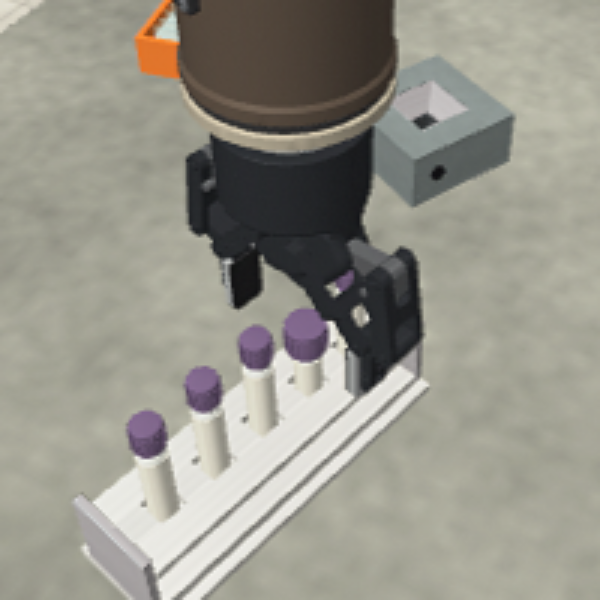

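Cap-top centre is at (254,288). Centre of the jaws is at about (257,~290) for that height, so I'm roughly 1 mm off in tool y. I'll shift and close gently.

```bash
python3 -m handwheel '[0,-0.12,0,0,1,0,0,0,0,1,0,0,0,0,0.5,0,0,0,0,0.35,0,0,0,0,0.3,0,0,0,0,0.25,0,0,0,0,0.2,0,0,0,0,0.1,0,0,0,0,0,0,0,0,0,0,0,0,0,0,0,0,0,0,0,0]' 35
python3 - <<'E'
from h import *
s=sensors.read_state();print(s['clock'],s['width'],s['ft_force'],s['moment'])
cv2.imwrite('pics/wrist4.png',eyes.snapshot('wrist')[:,:,::-1])
im=eyes.snapshot('side')[:,:,::-1]
cv2.imwrite('pics/side4.png',cv2.resize(im[120:320,130:330],None,fx=3,fy=3))
E
```

```text
clock: 5.4
ee_pos: [519.3, 124.3, 66.4]
ee_rot: [[0.256, 0.967, 0.0], [0.967, -0.256, 0.0], [0.0, 0.0, -1.0]]
ft_force: [-1.5, -0.2, 4.2]
width: 22.8
5.4 22.779525976103535 [-1.46334647 -0.16247537  4.15297375] [0.04701314 0.10415603 0.0144879 ]
```

View pics/wrist4.png

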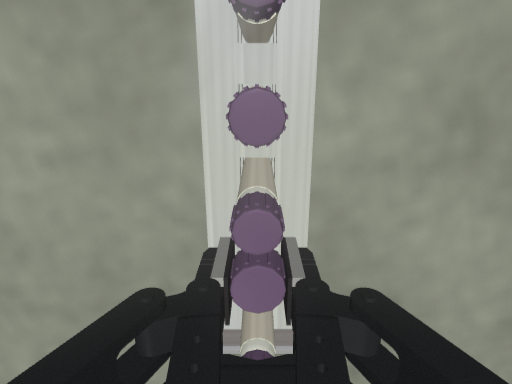

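View pics/side4.png

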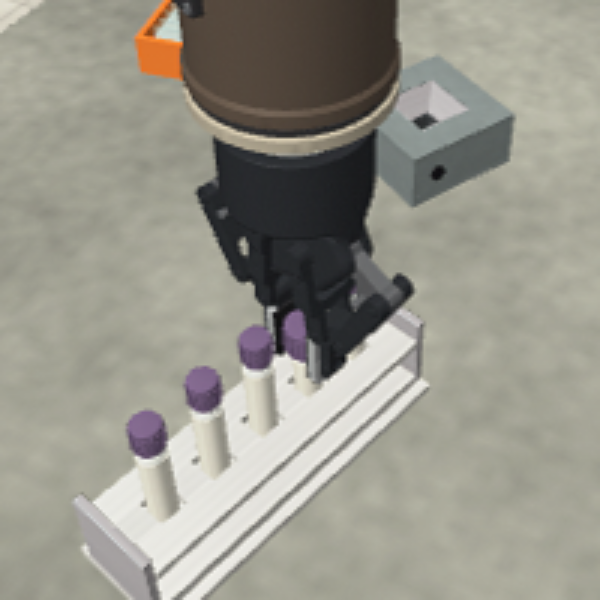

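Gripped at 22.8 mm. Now a straight lift of 145 mm, slow at first.

```bash
python3 -m handwheel '[0,0,-0.5,0,0,0,0,-1,0,0,0,0,-1,0,0,0,0,-1,0,0,0,0,-1,0,0,0,0,-1,0,0,0,0,-1.5,0,0,0,0,-1.5,0,0,0,0,-1.5,0,0,0,0,-1.5,0,0,0,0,-1.5,0,0,0,0,-1.5,0,0,0,0,0,0,0,0,0,0,0,0]'
python3 - <<'E'
from h import *
s=sensors.read_state();print(s['clock'],s['width'],s['ft_force'])
cv2.imwrite('pics/wrist5.png',eyes.snapshot('wrist')[:,:,::-1])
cv2.imwrite('pics/side5.png',eyes.snapshot('side')[:,:,::-1])
E
```

```text
clock: 6.67
ee_pos: [519.8, 124.5, 212.5]
ee_rot: [[0.255, 0.967, 0.002], [0.967, -0.255, 0.0], [0.001, 0.002, -1.0]]
ft_force: [-0.8, 0.7, 0.5]
width: 22.6
6.6667 22.622836666033173 [-0.8458781   0.69763741  0.52035215]
```

View pics/wrist5.png

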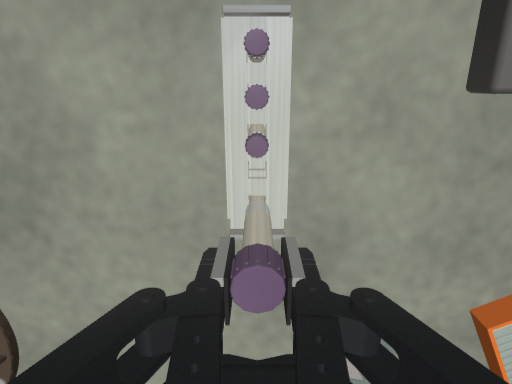

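View pics/side5.png

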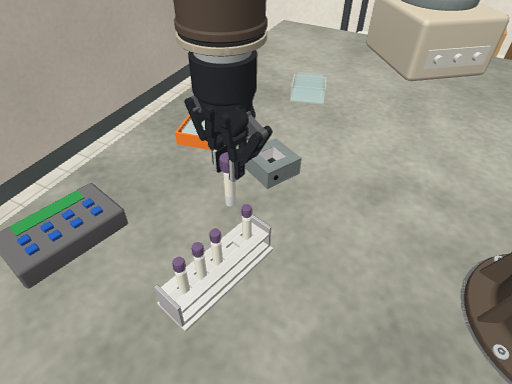

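The tube is out and upright: in the side view the cap is at (228,162) and the foot at (230,206). The four tall tubes are still in place. Next I'll refine the holder position from the side view and check tilt.

```bash
python3 - <<'E'
from h import *
C=cam('side')
f=lambda L:np.array([ray(C,(np.array(p)+.5)/7-.5+[230,130],46) for p in L])
for q in(f([(305,118),(392,183),(288,236),(205,160)]),f([(320,60),(497,203),(265,303),(100,155)])):
    print(q.mean(0).round(1),[np.linalg.norm(q[i]-q[i-1]).round(1) for i in range(4)])
s=sensors.read_state();R=s['ee_rot'];p=s['ee_pos'];print(p)
for n in('side','wrist'):
  C=cam(n);im=cv2.imread(f'pics/{n}5.png');k=4
  x0,y0,x1,y1=(190,140,270,225) if n=='side' else (190,170,330,330)
  b=cv2.resize(im[y0:y1,x0:x1],None,fx=k,fy=k,interpolation=2)
  x,y,zf=519.6,123.6,p[2]-60.4
  for z,r in((zf,8),(zf+70,12),(zf+90,12)):
    q=np.array([proj(C,(x+r*np.cos(t),y+r*np.sin(t),z)) for t in np.linspace(0,6.3,40)])
    cv2.polylines(b,[(((q-[x0,y0]+.5)*k-.5)).round().astype(int)],True,(0,255,255),1)
  cv2.imwrite(f'pics/{n}5b.png',b)
T=np.array([568,-146.,p[2]]);print(R.T@(T-p))
E
```

```text
[ 567.5 -145.9   46. ] [np.float64(41.0), np.float64(44.0), np.float64(44.3), np.float64(46.8)]
[ 567.4 -144.    46. ] [np.float64(92.4), np.float64(95.0), np.float64(90.9), np.float64(90.3)]
[518.93348901 124.25687754 211.07622162]
[-2.48744538e+02  1.16500890e+02  4.52823763e-03]
```

View pics/side5b.png

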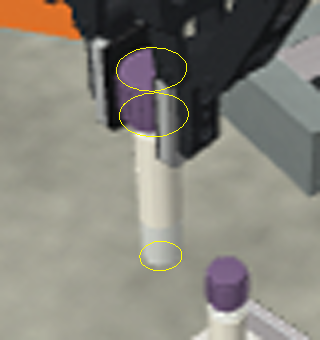

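View pics/wrist5b.png

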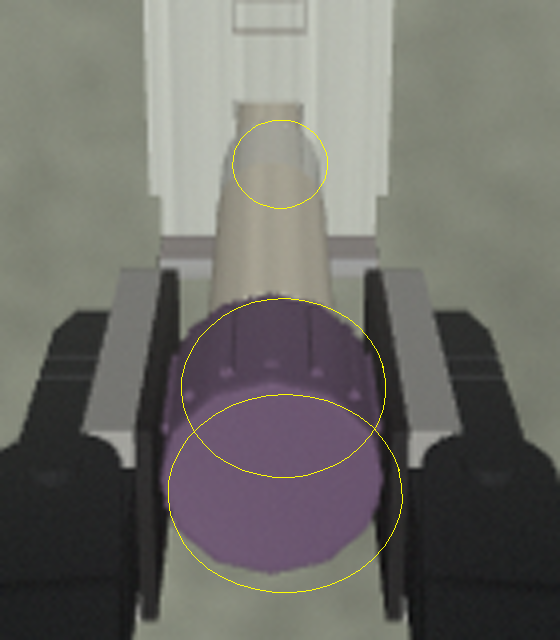

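The tube is straight in the grip and the side overlay matches. Now the carry: about (48, −269) mm at constant height.

```bash
python3 -m handwheel '[-1,0.46,0,0,0,-2,0.92,0,0,0,-2,0.92,0,0,0,-2.48,1.15,0,0,0,-2.48,1.15,0,0,0,-2.48,1.15,0,0,0,-2.48,1.15,0,0,0,-2.48,1.15,0,0,0,-2.48,1.15,0,0,0,-2.4,1.15,0,0,0,-2,0.92,0,0,0,-1,0.46,0,0,0,0,0,0,0,0,0,0,0,0,0]'
cat > look.py <<'E'
import sys
from h import *
tag=sys.argv[1];x,y,dz=map(float,sys.argv[2:5])
s=sensors.read_state();R=s['ee_rot'];p=s['ee_pos'];print(s['clock'],p,s['width'],s['ft_force'].round(1),s['joint_positions'].round(1))
x+=p[0];y+=p[1];zf=p[2]-dz
out=[]
for n in('side','top','wrist'):
  C=cam(n);im=eyes.snapshot(n)[:,:,::-1];k=3
  u=proj(C,(x,y,zf+30)).astype(int);x0=max(0,u[0]-65);y0=max(0,u[1]-80)
  x0=min(x0,512-130);y0=min(y0,384-190) 
  b=cv2.resize(im[y0:y0+190,x0:x0+130],None,fx=k,fy=k,interpolation=2)[:570]
  def ring(X,Y,z,r,col,nn=40):
    q=np.array([proj(C,(X+r*np.cos(t),Y+r*np.sin(t),z)) for t in np.linspace(0,2*np.pi,nn)])
    cv2.polylines(b,[(((q-[x0,y0]+.5)*k-.5)).round().astype(int)],True,col,1)
  for z,r in((zf,8),(zf+70,12),(zf+90,12)):ring(x,y,z,r,(0,255,255))
  ring(567.7,-145.7,46,22,(0,0,255));ring(567.7,-145.7,28,9.5,(0,0,255))
  cv2.imwrite(f'pics/{n}{tag}.png',b);out.append(b[:,:265] if 0 else cv2.resize(b,(266,389)))
cv2.imwrite(f'pics/all{tag}.png',np.hstack(out))
E
python3 look.py 6 0 -0.7 60.4
```

```text
clock: 7.93
ee_pos: [567.5, -150.3, 210.6]
ee_rot: [[0.257, 0.966, -0.001], [0.966, -0.257, 0.001], [0.0, -0.001, -1.0]]
ft_force: [1.1, 0.4, -0.1]
width: 22.5
7.9333 [ 567.52927051 -150.28166001  210.5998534 ] 22.528264107497055 [ 1.1  0.4 -0.1] [-17.8  23.8 101.2   0.   55.1  -2.9]
```

View pics/all6.png

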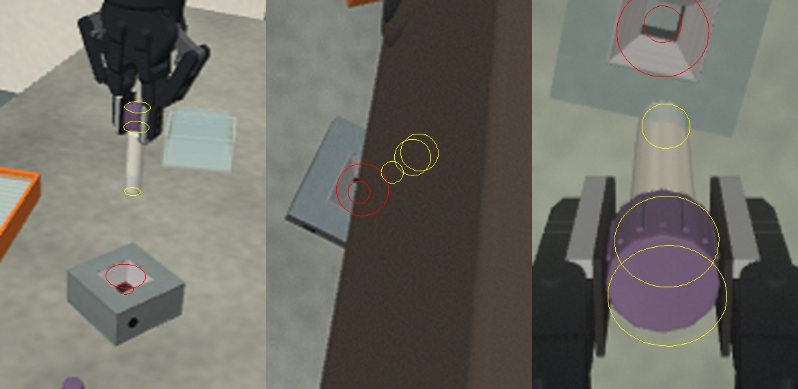

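```bash
python3 -c "
import cv2,numpy as np
cv2.imwrite('pics/sw6.png',np.hstack([cv2.imread('pics/side6.png'),cv2.imread('pics/wrist6.png')]))"
```

```text
(no output)
```

View pics/sw6.png

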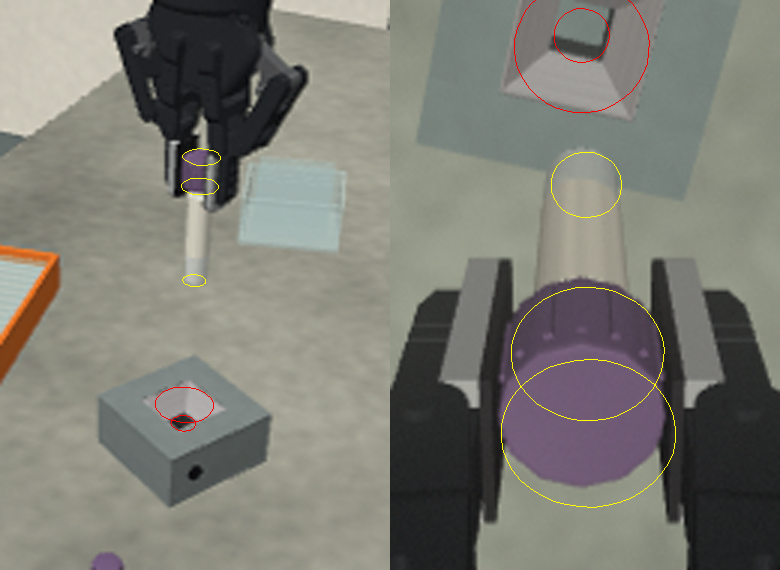

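The side view shows the tube overlay on target. The tube is about 5 mm past the holder in −y. I'll correct that and lower until the foot is about 10 mm above the mouth.

```bash
python3 -m handwheel '[0.52,-0.12,0,0,0,0,0,1,0,0,0,0,1.5,0,0,0,0,1.5,0,0,0,0,1.5,0,0,0,0,1.5,0,0,0,0,1.5,0,0,0,0,0.8,0,0,0,0,0,0,0,0,0,0,0,0,0,0,0,0,0]'
python3 look.py 7 0 -0.7 60.4;  python3 -c "
import cv2,numpy as np
cv2.imwrite('pics/sw7.png',np.hstack([cv2.imread('pics/side7.png'),cv2.imread('pics/wrist7.png')]))"
```

```text
clock: 9.0
ee_pos: [568.7, -144.6, 118.9]
ee_rot: [[0.255, 0.967, 0.001], [0.967, -0.255, -0.0], [-0.0, 0.001, -1.0]]
ft_force: [0.8, 0.2, 0.2]
width: 22.9
9.0 [ 568.72367831 -144.63165843  118.91543082] 22.93050151302031 [0.8 0.2 0.2] [-17.2  30.2 105.8   0.   43.9  -2.4]
```

View pics/sw7.png

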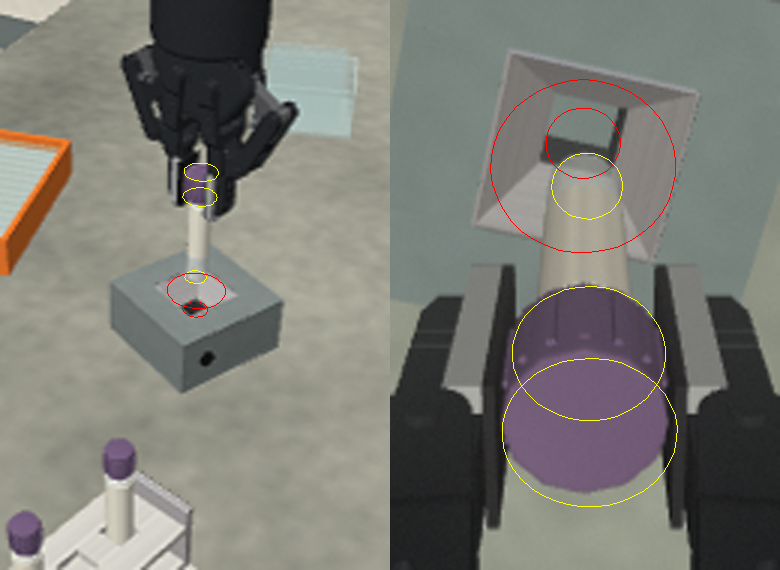

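The wrist view shows the funnel mouth centred at zoomed (584,158). The foot and funnel have the same calibration shift, so they are aligned to about 1 mm. I'll lower to just inside the well entrance and watch the force.

```bash
python3 -m handwheel '[0,0,0.7,0,0,0,0,0.7,0,0,0,0,0.7,0,0,0,0,0.6,0,0,0,0,0,0,0,0,0,0,0,0]'
python3 look.py 8 0 -0.7 60.4;  python3 -c "
import cv2,numpy as np
cv2.imwrite('pics/sw8.png',np.hstack([cv2.imread('pics/side8.png'),cv2.imread('pics/wrist8.png')]))"
```

```text
clock: 9.65
ee_pos: [567.9, -144.6, 90.6]
ee_rot: [[0.256, 0.967, -0.001], [0.967, -0.256, 0.0], [0.0, -0.001, -1.0]]
ft_force: [-0.1, 0.1, 0.8]
width: 23.1
9.65 [ 567.86184559 -144.58282298   90.62590564] 23.138106360525086 [-0.1  0.1  0.8] [-17.2  32.5 106.9   0.   40.7  -2.4]
```

View pics/sw8.png

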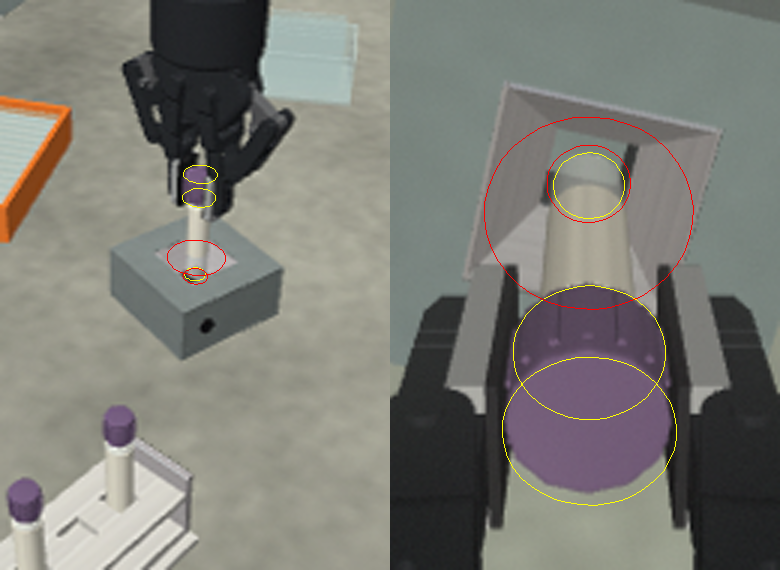

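The foot is at the well entrance, centred, with no contact force. I'll continue down in small steps.

```bash
python3 -m handwheel '[0,0,0.3,0,0,0,0,0.3,0,0,0,0,0.3,0,0,0,0,0,0,0]'; python3 -m handwheel '[0,0,0.3,0,0,0,0,0.3,0,0,0,0,0.3,0,0,0,0,0.2,0,0,0,0,0,0,0]'
```

```text
clock: 10.13
ee_pos: [567.9, -144.6, 81.7]
ee_rot: [[0.256, 0.967, -0.001], [0.967, -0.256, 0.0], [0.0, -0.001, -1.0]]
ft_force: [-0.1, 0.6, -0.2]
width: 22.9
clock: 10.55
ee_pos: [568.0, -144.6, 70.7]
ee_rot: [[0.256, 0.967, -0.001], [0.967, -0.256, 0.0], [0.0, -0.001, -1.0]]
ft_force: [-0.7, -0.4, -0.2]
width: 22.9
```

```bash
python3 -m handwheel '[0,0,0.1,0,0,0,0,0.1,0,0,0,0,0.1,0,0,0,0,0,0,0]'; python3 -m handwheel '[0,0,0.1,0,0,0,0,0,0,0]';python3 -m handwheel '[0,0,0.05,0,0,0,0,0,0,0]'
```

```text
clock: 10.88
ee_pos: [568.2, -144.7, 68.2]
ee_rot: [[0.256, 0.967, -0.0], [0.967, -0.256, 0.0], [0.0, -0.0, -1.0]]
ft_force: [-0.7, -0.2, -0.4]
width: 22.5
clock: 11.05
ee_pos: [568.3, -144.7, 67.2]
ee_rot: [[0.255, 0.967, -0.0], [0.967, -0.255, -0.0], [-0.0, -0.0, -1.0]]
ft_force: [-0.4, 0.2, -0.2]
width: 22.9
clock: 11.22
ee_pos: [568.3, -144.7, 66.8]
ee_rot: [[0.256, 0.967, 0.0], [0.967, -0.256, -0.0], [-0.0, 0.0, -1.0]]
ft_force: [-0.3, 0.3, -1.3]
width: 23.2
```

```bash
python3 -m handwheel '[0,0,0.05,0,0,0,0,0,0,0]';python3 -m handwheel '[0,0,0.05,0,0,0,0,0,0,0]'
```

```text
clock: 11.38
ee_pos: [568.4, -144.7, 66.4]
ee_rot: [[0.256, 0.967, 0.0], [0.967, -0.256, -0.0], [-0.0, 0.0, -1.0]]
ft_force: [-0.5, 0.0, 1.9]
width: 22.8
clock: 11.55
ee_pos: [568.6, -144.8, 66.4]
ee_rot: [[0.256, 0.967, 0.001], [0.967, -0.256, -0.0], [-0.0, 0.001, -1.0]]
ft_force: [-1.6, 0.2, 9.0]
width: 23.1
```

The floor contact shows at TCP z = 66.4, the same height as in the rack, with Fz rising to 9 N. I'll ease off the press and open.

```bash
python3 -m handwheel '[0,0,-0.05,0,0,0,0,0,0,0.3,0,0,0,0,0.4,0,0,0,0,0.5,0,0,0,0,0.7,0,0,0,0,1,0,0,0,0,1,0,0,0,0,1,0,0,0,0,1,0,0,0,0,1]'
python3 look.py 9 0 -0.7 60.4;  python3 -c "
import cv2,numpy as np
cv2.imwrite('pics/sw9.png',np.hstack([cv2.imread('pics/side9.png'),cv2.imread('pics/wrist9.png')]))"
```

```text
clock: 12.38
ee_pos: [568.3, -144.7, 66.3]
ee_rot: [[0.256, 0.967, -0.0], [0.967, -0.256, 0.0], [0.0, -0.0, -1.0]]
ft_force: [0.9, 0.7, 0.4]
width: 85.3
12.3833 [ 568.26645613 -144.70050186   66.28956014] 85.28236377153031 [0.9 0.7 0.4] [-17.2  34.5 107.6   0.   37.8  -2.4]
```

View pics/sw9.png

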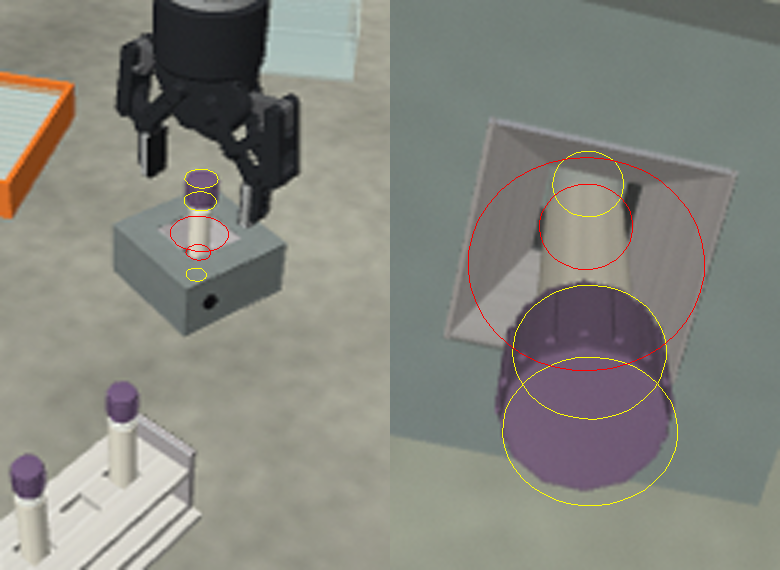

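Released; the tube is standing with its cap at the expected height. I'll retreat straight up and do a final check.

```bash
python3 -m handwheel '[0,0,-1,0,1,0,0,-1.5,0,1,0,0,-1.5,0,1,0,0,-2,0,1,0,0,-2,0,1,0,0,-2,0,1,0,0,-2,0,1,0,0,-2,0,1,0,0,0,0,1,0,0,0,0,1]'
python3 - <<'E'
from h import *
from scipy.optimize import least_squares as ls
im=eyes.snapshot('side');C=cam('side')
for c,s in caps(im)[0]:
  for k,(z0,z1,r) in {'short':(76,96,12),'tall':(98,116,8.5)}.items():
    q=ls(lambda p:silc(C,p[0],p[1],z0,z1,r)[0]-c,[540,0],diff_step=1e-4);print(c.round(1),s[2:],k,q.x.round(1),silc(C,*q.x,z0,z1,r)[2][2:])
cv2.imwrite('pics/side10.png',im[:,:,::-1])
E
```

```text
clock: 13.37
ee_pos: [568.9, -144.9, 208.0]
ee_rot: [[0.256, 0.967, 0.003], [0.967, -0.256, -0.001], [-0.0, 0.003, -1.0]]
ft_force: [-0.9, 0.5, -0.5]
width: 85.2
[272.6 139.6] [ 11  12 113] short [533.1   0. ] (14, 18)
[272.6 139.6] [ 11  12 113] tall [527.5   0. ] (10, 15)
[246.3 210.5] [ 10  14 111] short [537.9   0. ] (14, 17)
[246.3 210.5] [ 10  14 111] tall [531.9   0. ] (10, 14)
[214.8 235.4] [ 11  14 127] short [580.7   0. ] (14, 17)
[214.8 235.4] [ 11  14 127] tall [575.6   0. ] (10, 14)
[197.3 249.1] [ 12  15 140] short [606.1   0. ] (14, 17)
[197.3 249.1] [ 12  15 140] tall [600.8   0. ] (10, 14)
[178.5 264.2] [ 12  16 149] short [633.9   0. ] (14, 17)
[178.5 264.2] [ 12  16 149] tall [628.3   0. ] (11, 14)
```

View pics/side10.png

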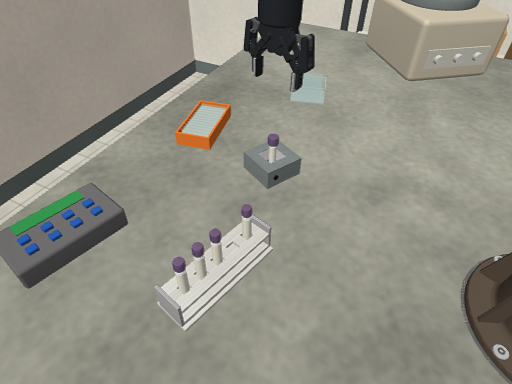

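The tall-cap pixels are identical to those at the start. The fit itself was degenerate because the start guess was y = 0, so I'll redo it for the placed tube from the saved picture.

```bash
python3 - <<'E'
from h import *
from scipy.optimize import least_squares as ls
C=cam('side')
q=ls(lambda p:silc(C,p[0],p[1],76,96,12)[0]-[272.6,139.6],[560,-140],diff_step=1e-4);print(q.x,silc(C,*q.x,76,96,12))
b=cv2.imread('pics/side10.png');b=cv2.resize(b[115:195,235:310],None,fx=7,fy=7,interpolation=2)
for z,r in((76,12),(96,12),(46,22)):
  p=np.array([proj(C,(567.8+r*np.cos(t),-145.5+r*np.sin(t),z)) for t in np.linspace(0,6.3,40)])
  cv2.polylines(b,[((p-[235,115]+.5)*7-.5).round().astype(int)],True,(0,255,255),1)
cv2.imwrite('pics/s10b.png',b)
E
```

```text
[ 568.29919898 -146.16083771] (array([272.60000761, 139.60000365]), 136.54425866832025, (266, 132, 13, 15))
```

View pics/s10b.png

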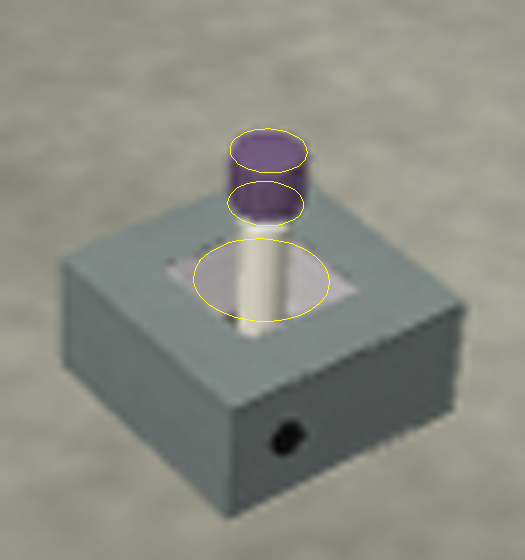

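The tube stands in the well with its cap outline at the fully seated height (76–96 mm).

```bash
python3 -c "
from cell import ticket;print(ticket.job_done())"
```

```text
the job is handed in; nothing more can be done
None
```

The short wide-capped tube is standing on the floor of the grey holder's well, and the four tall tubes are still in their places in the rack. I handed the job in at about 13.5 s of the 42 s allowed.

I gripped the cap across the row, lifted it straight up 145 mm and carried it upright to the holder. I then lowered it through the funnel until it touched the floor, let go and backed straight up.

**Last checks**
- **Floor contact:** the tube touched down at TCP z = 66.4 mm, the same height as when it stood in the rack. The force there rose to about 9 N, and I eased off before opening the fingers.
- **Tube in the holder:** the side camera puts the cap at (568.3, -146.2), within about 1 mm of the measured holder centre. Its outline matches the fully seated height of 76–96 mm.
- **Tall tubes:** in the side view, all four tall caps are at the same pixels as at the start.

**Disagreements**
- **Wrist camera offset:** it read about 2–3 mm off along the row compared with the side and top cameras. The shift was similar for the tube and the funnel, so I used the side and top views.
- **First final fit:** it failed because of a bad starting value, so I reran it for the placed tube; for the tall tubes I relied on the unchanged pixels.

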